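# Slide the open oil bottle back into its row

## Robot

A 6-joint arm with a two-finger parallel gripper is mounted at the origin on the work surface. World frame = base frame: x ahead of the robot, y to its left, z up, the work surface at z = 0. Lengths are in m, angles in rad, forces in N, time in s.
With the tool pointing down it reaches from about 0.35 to 0.775 m from the base axis. Payload 5.5 kg.
Tool frame: the origin (TCP) lies on the mounting face of the last link; the fingertips stand 173 mm ahead of it and the grasp point (between the pads) lies 155 mm ahead of it; z points along the fingers, y is the direction in which the jaws open and shut (so a half turn about z gives the same grasp; the last joint's range is limited). The gripper opens to 85 mm and grips with 20 to 120 N. Pads are 22 mm wide; open, the fingers measure 114 mm over their backs; the gripper's body (76 mm by 85 mm) begins 54 mm behind the grasp point. The pads swing forward as they close: fully open they stand 13 mm farther back than shut.
Start: joints at [-1.458, 0.313, 0.046, 1.304, 0, 1.431], TCP at [0.144, -0.557, 0.405] pointing down, gripper open.
Joint ranges: [-2.76, 2.76], [-0.86, 1.69], [-1.03, 1.26], [-2.2, 2.34], [-1.47, 1.5], [-3.14, 3.14]. Speed limits (rad/s): [2.57, 2.57, 3.14, 3.14, 3.14, 3.14].

## Interface

Orientations are given as [roll, pitch, yaw] about the fixed x, y, z axes, in that order (R = Rz(yaw) Ry(pitch) Rx(roll)).
In Python, from rig import arm, cams, job, spot_in gives the robot as it stands. The module is installed in compiled form; this text tells all that it offers.
- The arm moves only by the tool carry_out, never from a script. Its arguments are lists of equal length, an entry for each row: "turn": the turn, a rotation vector about the tool's x, y, z in rad, a list of three; "delta_pos": the shift along the tool's x, y, z in m, a list of three; "jaw": the opening, from 0 (shut) to 1 (fully open). A call has 1 to 12 rows; each row is the pose to reach, as a shift and turn from the pose commanded when the call began, along the tool's axes at that moment; what a row does not reach only later rows make up. A row lasts 1/10 s, in which the tool goes at most 50 mm and 8.59 degrees, less where a joint would pass 70% of its speed; a pose out of reach is approached as far as the arm can. A call with a gripper value outside its range is refused whole. The fingers move at their own pace and stop on an object; "grip_force" is the grip in N (left out, the last holds). Time passes only in rows, so rows that repeat a pose let the fingers close. It gives the time, the measured TCP pose, the force and the opening at its end, in the units of the state.
- arm.get_state(): the state, without advancing time (a new reading comes with each control period).
- cams.grab_frame(name): name is "scene" or "top" or "wrist"; returns the picture (420x560x3 uint8, red, green, blue); there is no depth.
- cams.camera_model(name): a dict with "fx", "fy", "cx", "cy" (pixels), "k1" (the pictures are not rectified: a ray, as slopes to the right and down, at radius r is drawn at 1 + k1 r^2 times it, then the intrinsics apply), "R" (3x3) and "t" (3): a world point X has camera coordinates R X + t. Camera axes: x right, y down, z forward; pixel columns grow to the right and rows downward; lengths in m; the calibration is good to about 2 mm. A picture is of the moment at which its call begins: read the wrist's pose just before it. camera_model takes no time and is no camera call; for the wrist camera it gives the pose at the moment of the call.
- job.hand_in(): hands the job in, once; it reports no verdict.
Trained networks look in the newest picture that a camera, given by its name, has taken for a name from the list of things; names that differ only in an ending like _2 or _b are one class to them, and where a whole thing is asked for, a point or a joint stands for the part that bears it (a point fixed in the world has none). Each returns a list of dicts, best first, with "conf" (0 to 1); they miss things now and then, are a little off and sometimes report something else, mostly with a low value. They report only what shows in the picture. A call takes as long as a camera call.
- spot_in(target, camera): "xy" ([column, row] in pixels, amid what is visible of it).
The state is a dict: "clock": time; "qpos": joint angles; "joint_velocities": joint speeds; "joint_efforts": joint torques, N m; "tcp_pos": TCP position; "ee_rot": TCP orientation; "force": force on the tool from outside, world axes, zero at the start; "moment": the same for the moment, N m; "grip_width": finger opening in m.
Only numpy, scipy, OpenCV 4.12 (cv2) and the standard library are available. Lean on these libraries where they do the work, as an engineer would, in place of code of your own. Each camera call takes 0.05 s, during which the arm holds its last target.

## Task

Clear the front of the bench: push the tall slim oil bottle along the tiles, back into the gap between the spray can and the jar, until it stands upright against the front of the clear screw organizer. Its spout is open, so push it low on its body with the fingertips: do not grip it, lift it or let it tip, and leave everything else where it is.

Things in the scene. Friction and masses are not known exactly. Their poses are not given: they have to be found in the camera images.
- oil_bottle: The bottle to push, loose: slim, round, white plastic, straight cylinder 56 mm in diameter up to 150 mm, then a shoulder and a long thin grey open spout; 250 mm tall; 0.3 to 0.55 kg. Origin on its axis at the underside, z up. Friction on the tiles 0.5 to 0.7: pushed slowly below 35 mm from the tiles it slides; above 60 mm it tips.
- organizer_front (a point): Middle of the lower front edge, on the tiles, of the clear acrylic screw organizer (fixed; 340 mm long, 170 deep, 55 high, upright front face), to the robot's left, facing its right. x points level into the organizer, square to its face; y along the face. The gap's middle is within 12 mm of this point; a bottle against the face has its axis at x = -28 mm.
- spray_can: Grey aerosol can with black cap, 65 mm in diameter, 200 mm tall, loose; stands at one side of the gap, its axis 40 to 47 mm in front of the organizer's face; origin on its axis at the underside. To be left alone.
- jar: Amber jar with steel lid, 74 mm in diameter, 118 mm tall, loose; stands at the other side of the gap, its axis 40 to 47 mm in front of the organizer's face (can and jar may be either way round, 170 to 200 mm between their axes); origin on its axis at the underside. To be left alone.
- mallet: Green rubber mallet lying to the robot's right: head 64 mm in diameter, 109 mm long; wooden handle 25 mm thick reaching 270 mm from the head along the body's -x; origin on the tiles under the head. To be left alone.
- nail_punch: Steel nail punch lying at the far side of the bench, a little to the robot's right, 124 mm long, 12 mm thick, along its x; origin on the tiles under its middle. To be left alone.

How it is judged:
By the outcome, as a careful person would: the job done as asked, in the order asked, and still so for the second after the job is handed in, with the robot touching nothing.
It also fails if it takes over 38 s, if anything falls off the work surface, if the arm or the gripper's body presses on something with over 40 N, if the wrist force passes 120 N, or if a joint passes its speed limit or range.

## Working session

There is one attempt and no reset: what is moved stays moved. The work goes in short steps, Python scripts to look and compute and a tool call to move; the robot and the scene stay as the last step left them, time stands still between calls to the robot, and variables do not carry over. Pictures are saved under pics/ and viewed, and the job is handed in when it is done.

Besides the shell and the picture viewer there is one more tool, called after "Request:" as name(argument=value, ...) on one line, values as JSON. carry_out: Moves the arm, as the interface text tells. Its arguments: {"type":"object","properties":{"turn":{"type":"array"},"delta_pos":{"type":"array"},"jaw":{"type":"array"},"grip_force":{"type":"number"}},"required":["turn","delta_pos","jaw"]}

```bash
mkdir -p pics; cat > h.py <<'E'
import numpy as np, cv2, json
from rig import arm, cams, job, spot_in
def save(n,f):
    im=cams.grab_frame(n); cv2.imwrite(f'pics/{f}.png',im[:,:,::-1]); return im
def ray(m,px):
    xd=np.array([(px[0]-m['cx'])/m['fx'],(px[1]-m['cy'])/m['fy']]); x=xd.copy()
    for _ in range(30): x=xd/(1+m['k1']*(x@x))
    R=np.array(m['R']);t=np.array(m['t'])
    d=R.T@np.array([x[0],x[1],1]); return -R.T@t, d
def atz(m,px,z):
    c,d=ray(m,px); return c+d*(z-c[2])/d[2]
def proj(m,X):
    p=np.array(m['R'])@np.array(X)+np.array(m['t']); s=p[:2]/p[2]; s=s*(1+m['k1']*(s@s))
    return np.array([m['fx']*s[0]+m['cx'],m['fy']*s[1]+m['cy']])
E
python3 - <<'E'
from h import *
np.set_printoptions(precision=4,suppress=True)
for n in ['scene','top']:
    save(n,n+'0'); m=cams.camera_model(n); print(n,m['fx'],m['k1'],ray(m,(280,210)))
    for t in ['oil_bottle','spray_can','jar','mallet','nail_punch']:
        print(t,[(np.round(d['xy'],1),round(d['conf'],2)) for d in spot_in(t,n)[:3]])
s=arm.get_state();print(s)
E
```

```text
scene 460.67452167700986 0.025126345078037154 (array([ 1.093 , -0.7528,  0.6737]), array([-0.4671,  0.6201, -0.6304]))
oil_bottle [(array([162.7, 245.9]), 0.63), (array([298.8, 161.4]), 0.57)]
spray_can [(array([379.9, 164.4]), 0.85), (array([297.2, 166.1]), 0.71), (array([162.8, 245.4]), 0.68)]
jar [(array([327.3, 143.8]), 0.96)]
mallet [(array([166.4, 247.5]), 0.86)]
nail_punch [(array([308.9, 264.9]), 0.76)]
top 380.82732904620894 -0.09297615694270418 (array([ 0.557 , -0.1156,  0.9151]), array([ 0.0834, -0.0221, -0.9963]))
oil_bottle [(array([232.2, 220.8]), 0.65)]
spray_can [(array([178.7, 158.5]), 0.65)]
jar [(array([154. , 239.1]), 0.61)]
mallet [(array([387.7, 258.4]), 0.68)]
nail_punch [(array([303.9, 159.5]), 0.49)]
{'clock': 0.6, 'qpos': array([-1.4576,  0.3132,  0.0461,  1.3036,  0.    ,  1.4312]), 'joint_velocities': array([-0.0015, -0.0006,  0.0011,  0.0016, -0.0005, -0.0005]), 'joint_efforts': array([ -0.0005, -48.0148,  29.8666,   0.0004,  -0.0001,   0.    ]), 'tcp_pos': array([ 0.1438, -0.5567,  0.4047]), 'ee_rot': array([3.1415, 0.    , 0.2528]), 'force': array([ 0.0527,  0.6301, -0.0949]), 'moment': array([-0.0316, -0.0348,  0.0234]), 'grip_width': 0.08546424968770183}
```

View pics/scene0.png

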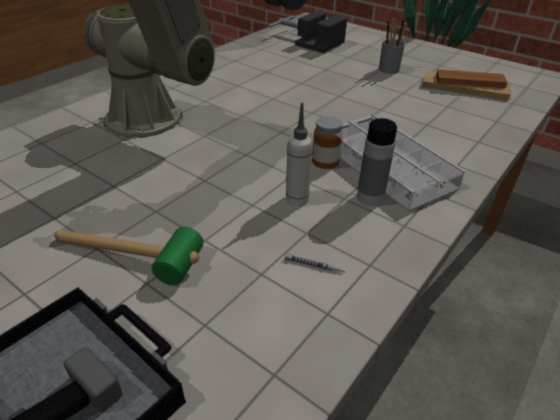

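View pics/top0.png

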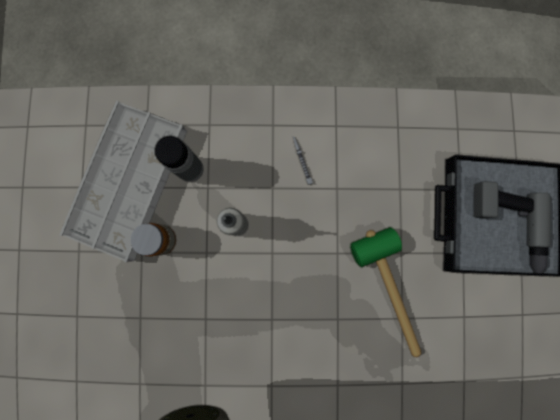

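The scene view shows the bottle at about (299,170), jar (327,143), can (377,165) and the organizer behind them. In the top view the bottle is at (230,221), the cap at (171,152), the lid at (149,240), and the organizer's front edge runs from about (184,127) to (128,260). I'll zoom in for exact pixels.

```bash
python3 - <<'E'
import cv2
a=cv2.imread('pics/top0.png')[90:280,55:255]; cv2.imwrite('pics/top0z.png',cv2.convertScaleAbs(cv2.resize(a,None,fx=3.1,fy=3.1,interpolation=cv2.INTER_CUBIC),alpha=1.6))
a=cv2.imread('pics/scene0.png')[90:220,270:470]; cv2.imwrite('pics/scene0z.png',cv2.convertScaleAbs(cv2.resize(a,None,fx=4,fy=4,interpolation=cv2.INTER_CUBIC),alpha=1.6))
E
```

```text
(no output)
```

View pics/top0z.png

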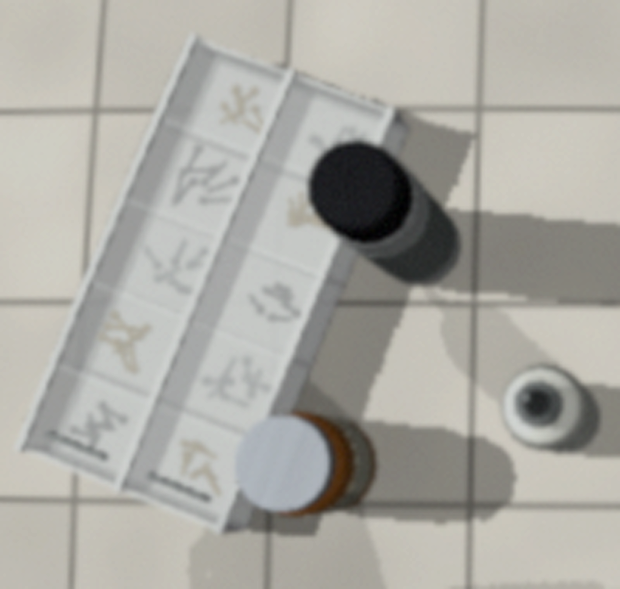

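View pics/scene0z.png

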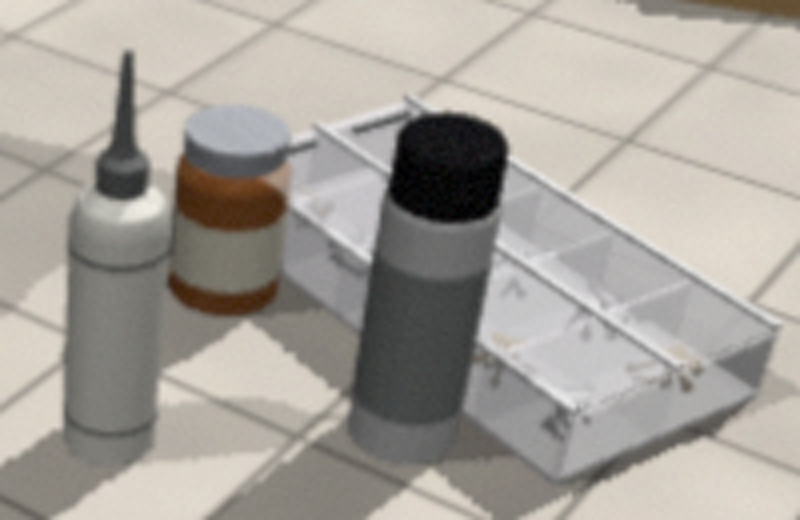

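```bash
cat >> h.py <<'E'
def tri(m1,p1,m2,p2):
    c1,d1=ray(m1,p1);c2,d2=ray(m2,p2)
    A=np.c_[d1,-d2];s=np.linalg.lstsq(A,c2-c1,rcond=None)[0]
    a,b=c1+d1*s[0],c2+d2*s[1]; return (a+b)/2,np.linalg.norm(a-b)
E
python3 - <<'E'
from h import *
from scipy.optimize import least_squares
np.set_printoptions(precision=4,suppress=True)
T=cams.camera_model('top');S=cams.camera_model('scene')
zt=lambda u,v:(55+u/3.1,90+v/3.1)
zs=lambda u,v:(270+u/4,90+v/4)
print('can top',tri(T,zt(360,192),S,zs(452,140)),atz(T,zt(360,192),.2))
print('jar top',tri(T,zt(284,463),S,zs(238,130)),atz(T,zt(284,463),.118))
print('bottle circ',atz(T,zt(543,406),.14),'tip',atz(T,zt(537,400),.25), 'tri',tri(T,zt(537,400),S,zs(128,52)))
pt=[zt(193,38),zt(398,110),zt(225,530),zt(25,450)]
ps=[None,zs(572,408),None,None]
for p in pt: print(atz(T,p,.055))
print('scene corners',atz(S,zs(572,408),.055),atz(S,zs(778,325),.055),atz(S,zs(410,98),.055),'lower front',atz(S,zs(560,478),0))
# rectangle fit
def corners(q):
    x,y,a=q; ex=np.array([np.cos(a),np.sin(a)]);ey=np.array([-ex[1],ex[0]]);o=np.array([x,y])
    return [np.r_[o+ex*.17-ey*.17,.055],np.r_[o-ey*.17,.055],np.r_[o+ey*.17,.055],np.r_[o+ex*.17+ey*.17,.055]]
def res(q):
    c=corners(q); r=[proj(T,X)-p for X,p in zip(c,pt)]
    r+=[proj(S,c[1])-zs(572,408),proj(S,c[0])-zs(778,325),proj(S,c[3])-zs(410,98)]
    return np.concatenate(r)
r=least_squares(res,[.52,.2,1.2]); print('org',r.x,r.fun.reshape(-1,2))
x,y,a=r.x
for n,X in [('can',tri(T,zt(360,192),S,zs(452,140))[0]),('jar',tri(T,zt(284,463),S,zs(238,130))[0]),('bot',atz(T,zt(543,406),.14))]:
    d=X[:2]-[x,y]; print(n,d@[np.cos(a),np.sin(a)],d@[-np.sin(a),np.cos(a)])
E
```

```text
can top (array([0.7313, 0.0814, 0.1946]), np.float64(0.006250006641017741)) [0.7274 0.078  0.2   ]
jar top (array([0.5616, 0.1484, 0.115 ]), np.float64(0.0034937884495256206)) [0.5602 0.1463 0.118 ]
bottle circ [ 0.5989 -0.0313  0.14  ] tip [ 0.5963 -0.0399  0.25  ] tri (array([ 0.5995, -0.0374,  0.2496]), np.float64(0.00789964302192764))
[0.8824 0.2517 0.055 ]
[0.8248 0.091  0.055 ]
[0.5112 0.2094 0.055 ]
[0.5677 0.3644 0.055 ]
scene corners [0.8283 0.0944 0.055 ] [0.8881 0.2488 0.055 ] [0.5754 0.365  0.055 ] lower front [0.8291 0.1019 0.    ]
org [0.6686 0.15   1.2173] [[ 0.5456 -1.862 ]
 [-0.0255 -1.3617]
 [ 0.2029  0.93  ]
 [-1.6017 -0.1713]
 [-0.6858  0.646 ]
 [-0.1815 -0.5009]
 [-1.6821 -1.2002]]
can -0.04266808945081303 -0.08259100119318086
jar -0.038589210422149495 0.09985866848075857
bot -0.19429962315561358 0.002658536403373323
```

```bash
cat >> h.py <<'E'
from scipy.spatial.transform import Rotation as Ro
A=1.2173; O=np.array([.6686,.15])
F=np.array([np.cos(A),np.sin(A),0]);L=np.array([-np.sin(A),np.cos(A),0]);U=np.array([0,0,1.])
def org(x,y,z): return np.r_[O,0]+F*x+L*y+U*z
def toorg(X): d=np.array(X)-np.r_[O,0]; return np.array([d@F,d@L,d[2]])
def Rt(th): # tilt th
    z=F*np.sin(th)-U*np.cos(th); x=F*np.cos(th)+U*np.sin(th); return np.c_[x,np.cross(z,x),z]
def move(tip,th=np.pi/4,n=.173):
    s=arm.get_state(); R0=Ro.from_euler('xyz',s['ee_rot']); R1=Rt(th)
    p=tip-R1[:,2]*n
    return R0.inv().apply(p-s['tcp_pos']),(R0.inv()*Ro.from_matrix(R1)).as_rotvec(),p
E
python3 - <<'E'
from h import *
np.set_printoptions(precision=4,suppress=True)
print(move(org(-.284,.003,.22)))
T=cams.camera_model('top');S=cams.camera_model('scene')
print('mallet',atz(T,(377,247),.03),'punch',atz(T,(304,160),.006))
b=.5*(atz(T,(55+543/3.1,90+406/3.1),.14)+0)
for z in (0,.15): print(proj(S,[.599,-.034,z]))
print('scene axis', (270+111/4), (270+122/4,90+190/4))
E
```

```text
(array([ 0.4509, -0.2208,  0.0624]), array([ 0.3782,  0.7224, -0.9128]), array([ 0.5251, -0.2302,  0.3423]))
mallet [ 0.5455 -0.3627  0.03  ] punch [ 0.7555 -0.1936  0.006 ]
[296.0944 199.3044]
[298.7609 144.8773]
scene axis 297.75 (300.5, 137.5)
```

Request:
carry_out(turn=[[0.378, 0.722, -0.913], [0.378, 0.722, -0.913], [0.378, 0.722, -0.913], [0.378, 0.722, -0.913], [0.378, 0.722, -0.913], [0.378, 0.722, -0.913], [0.378, 0.722, -0.913], [0.378, 0.722, -0.913], [0.378, 0.722, -0.913], [0.378, 0.722, -0.913], [0.378, 0.722, -0.913], [0.378, 0.722, -0.913]], delta_pos=[[0.451, -0.221, 0.062], [0.451, -0.221, 0.062], [0.451, -0.221, 0.062], [0.451, -0.221, 0.062], [0.451, -0.221, 0.062], [0.451, -0.221, 0.062], [0.451, -0.221, 0.062], [0.451, -0.221, 0.062], [0.451, -0.221, 0.062], [0.451, -0.221, 0.062], [0.451, -0.221, 0.062], [0.451, -0.221, 0.062]], jaw=[0.4, 0.4, 0.4, 0.4, 0.4, 0.4, 0.4, 0.4, 0.4, 0.4, 0.4, 0.4])

```text
clock: 1.8
tcp_pos: [0.526, -0.2284, 0.3424]
ee_rot: [-3.142, -0.785, 1.221]
force: [-0.1, -0.3, -0.6]
grip_width: 0.0341
```

```bash
python3 - <<'E'
from h import *
np.set_printoptions(precision=4,suppress=True)
print(arm.get_state()['qpos'])
for n in ['scene','top','wrist']:
    im=save(n,n+'1')
    cv2.imwrite(f'pics/{n}1b.png',cv2.convertScaleAbs(cv2.resize(im[:,:,::-1],None,fx=1.4,fy=1.4,interpolation=cv2.INTER_CUBIC),alpha=1.5))
s=arm.get_state();R=Ro.from_euler('xyz',s['ee_rot']).as_matrix()
for n in ['scene','top','wrist']:
    m=cams.camera_model(n)
    print(n,[1.4*proj(m,s['tcp_pos']+R[:,2]*d+R[:,0]*w) for d,w in ((.173,0),(.165,.011),(.173,.011),(.173,-.011))])
E
```

```text
[-0.6999  0.4676  0.0103  1.4435  0.7257  1.0943]
scene [array([368.5442, 175.9717]), array([369.7735, 167.135 ]), array([373.2105, 169.7607]), array([363.8958, 182.1576])]
top [array([380.5545, 330.8478]), array([379.001 , 330.1057]), array([374.8942, 328.6249]), array([386.0914, 333.0213])]
wrist [array([391.6684, 388.677 ]), array([391.8412, 370.1176]), array([391.6966, 358.8204]), array([391.641 , 417.2299])]
```

View pics/scene1b.png

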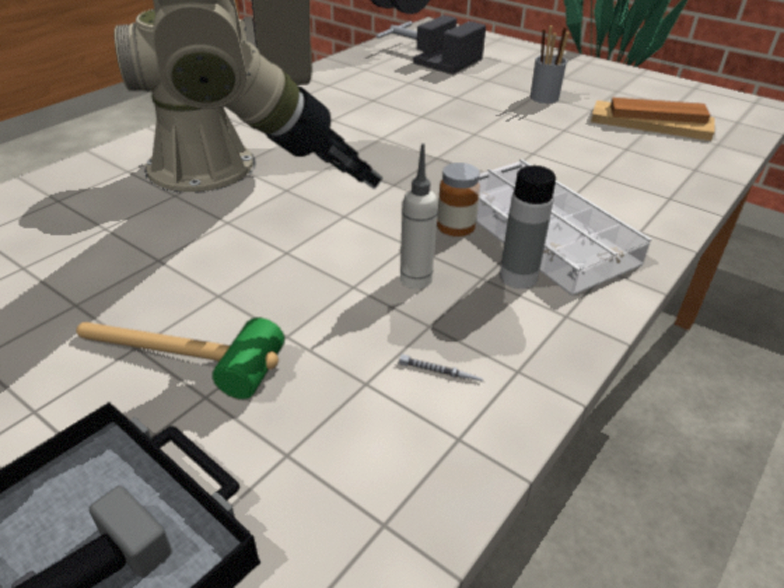

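View pics/top1b.png

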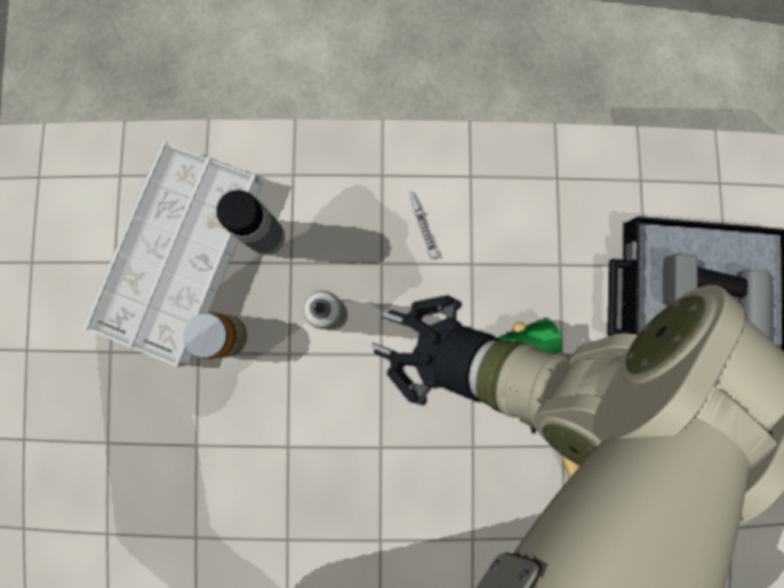

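View pics/wrist1b.png

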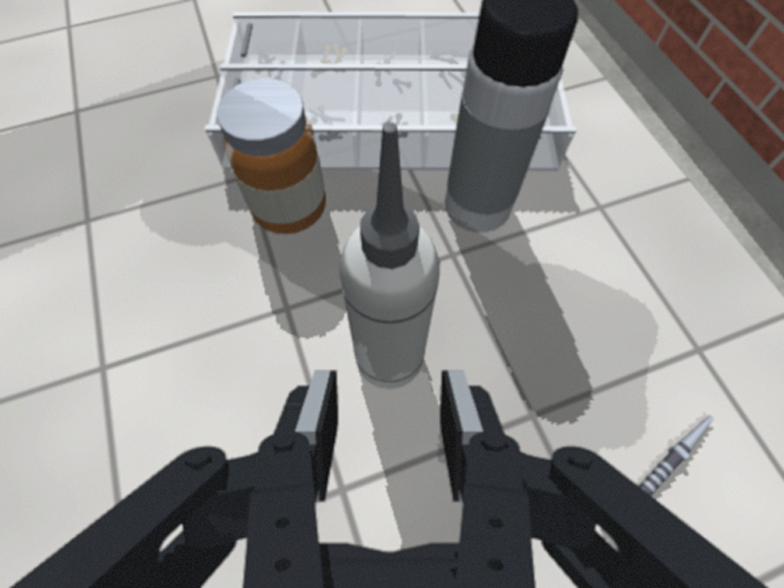

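The scene view shows the tilted gripper above and behind the bottle. In the wrist view the bottle is centred (base about column 390 of 784) between the pads, whose ends are at row 372. The jar (270,165) and can (500,140) stand on either side of it. I'll lower straight down now.

Request:
carry_out(turn=[[0, 0, 0], [0, 0, 0], [0, 0, 0], [0, 0, 0], [0, 0, 0], [0, 0, 0], [0, 0, 0], [0, 0, 0], [0, 0, 0], [0, 0, 0]], delta_pos=[[-0.035, 0, 0.035], [-0.07, 0, 0.07], [-0.1, 0, 0.1], [-0.12, 0, 0.12], [-0.13, 0, 0.13], [-0.137, 0, 0.137], [-0.142, 0, 0.142], [-0.146, 0, 0.146], [-0.147, 0, 0.147], [-0.147, 0, 0.147]], jaw=[0.3, 0.3, 0.3, 0.3, 0.3, 0.3, 0.3, 0.3, 0.3, 0.3])

```text
clock: 2.95
tcp_pos: [0.5254, -0.2302, 0.1354]
ee_rot: [3.14, -0.785, 1.219]
force: [-0.1, 0.7, -0.1]
grip_width: 0.0254
```

```bash
python3 - <<'E'
from h import *
np.set_printoptions(precision=4,suppress=True)
for n in ['scene','top','wrist']:
    im=save(n,n+'2')
    c=im[:,:,::-1]
    if n!='wrist': 
        x0,y0=(230,80) if n=='scene' else (90,90)
        c=c[y0:y0+190,x0:x0+250]; f=3
    else: f=1.4
    cv2.imwrite(f'pics/{n}2b.png',cv2.convertScaleAbs(cv2.resize(c,None,fx=f,fy=f,interpolation=cv2.INTER_CUBIC),alpha=1.5))
s=arm.get_state();R=Ro.from_euler('xyz',s['ee_rot']).as_matrix()
print(s['tcp_pos'],s['force'],s['clock'],toorg(s['tcp_pos']+.167*R[:,2]))
E
```

```text
[ 0.5255 -0.2301  0.1355] [0.0751 0.3831 0.1801] 3.1 [-0.2882  0.0026  0.0173]
```

View pics/scene2b.png

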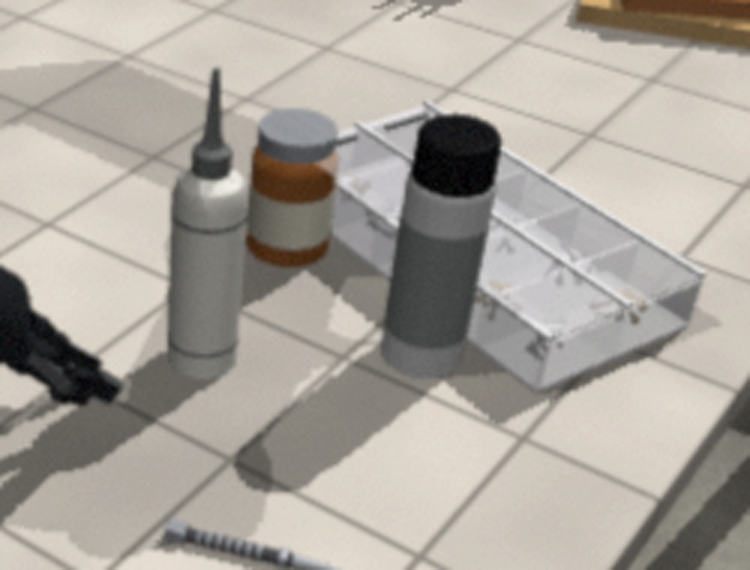

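View pics/top2b.png

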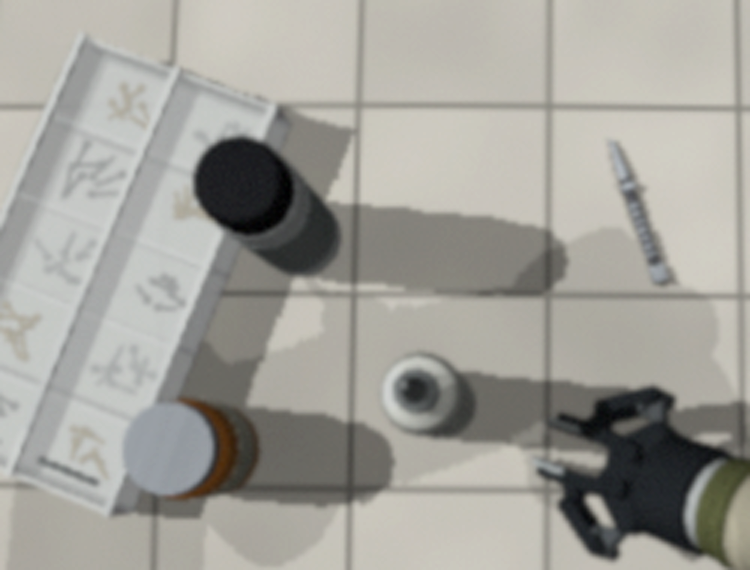

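View pics/wrist2b.png

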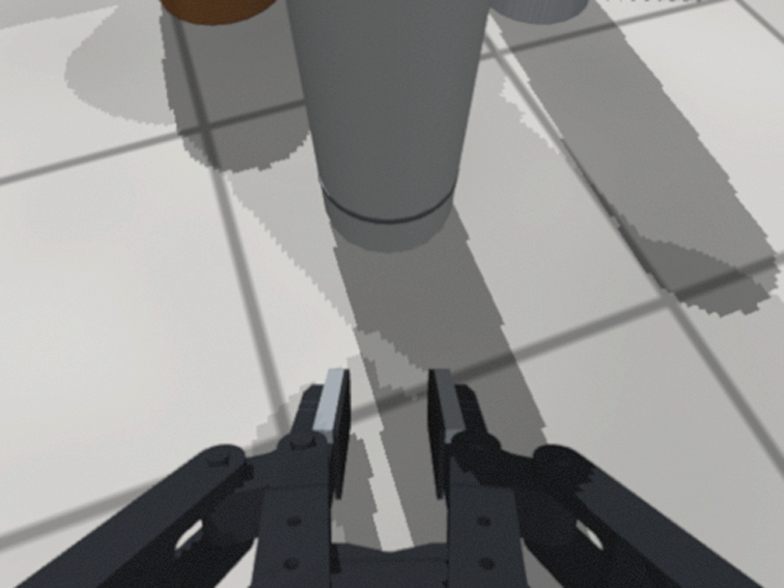

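Pads (349 and 430, middle 389) and bottle base (389,251) line up in the wrist view, and nothing else has moved. I'll approach and make first contact slowly.

Request:
carry_out(turn=[[0, 0, 0], [0, 0, 0], [0, 0, 0], [0, 0, 0], [0, 0, 0], [0, 0, 0], [0, 0, 0], [0, 0, 0], [0, 0, 0], [0, 0, 0], [0, 0, 0], [0, 0, 0]], delta_pos=[[0.008, 0, 0.008], [0.016, 0, 0.016], [0.024, 0, 0.024], [0.03, 0, 0.03], [0.035, 0, 0.035], [0.038, 0, 0.038], [0.04, 0, 0.04], [0.042, 0, 0.042], [0.044, 0, 0.044], [0.046, 0, 0.046], [0.048, 0, 0.048], [0.05, 0, 0.05]], jaw=[0.3, 0.3, 0.3, 0.3, 0.3, 0.3, 0.3, 0.3, 0.3, 0.3, 0.3, 0.3])

```text
clock: 4.3
tcp_pos: [0.5497, -0.1639, 0.1348]
ee_rot: [3.141, -0.785, 1.217]
force: [0.1, -1.7, 0.7]
grip_width: 0.0259
```

```bash
cat > look.py <<'E'
import sys
from h import *
np.set_printoptions(precision=4,suppress=True)
k=sys.argv[1]; cs=[]
for n in ['scene','top','wrist']:
    im=save(n,n+k)
    c=im[:,:,::-1]
    if n!='wrist': 
        x0,y0=(250,80) if n=='scene' else (110,110)
        c=c[y0:y0+150,x0:x0+200]
    cs.append(cv2.resize(c,(400,300),interpolation=cv2.INTER_CUBIC))
g=cv2.convertScaleAbs(np.vstack([np.hstack(cs[:2]),np.hstack([cs[2],cs[2]*0])]),alpha=1.5)
cv2.imwrite(f'pics/all{k}.png',g)
s=arm.get_state();R=Ro.from_euler('xyz',s['ee_rot']).as_matrix()
print(s['tcp_pos'],s['force'],s['clock'],'tipfront',toorg(s['tcp_pos']+.167*R[:,2]+.011*R[:,0]))
E
python3 look.py 3
```

```text
[ 0.5497 -0.1635  0.1348] [-0.4961 -0.3078 -0.2643] 4.45 tipfront [-0.2095  0.003   0.0245]
```

View pics/all3.png

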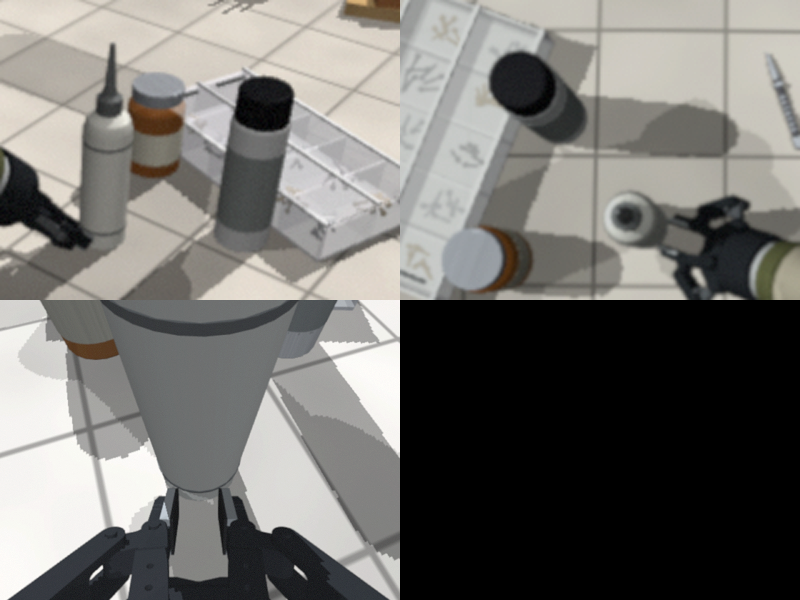

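The fingertips have reached the bottle low on its body (bottom left of the mosaic), with the bottle upright and centred at about (200,480). Pushing on.

Request:
carry_out(turn=[[0, 0, 0], [0, 0, 0], [0, 0, 0], [0, 0, 0], [0, 0, 0], [0, 0, 0], [0, 0, 0], [0, 0, 0], [0, 0, 0], [0, 0, 0], [0, 0, 0], [0, 0, 0]], delta_pos=[[0.002, 0, 0.002], [0.005, 0, 0.005], [0.008, 0, 0.008], [0.011, 0, 0.011], [0.014, 0, 0.014], [0.017, 0, 0.017], [0.02, 0, 0.02], [0.023, 0, 0.023], [0.026, 0, 0.026], [0.029, 0, 0.029], [0.031, 0, 0.031], [0.033, 0, 0.033]], jaw=[0.3, 0.3, 0.3, 0.3, 0.3, 0.3, 0.3, 0.3, 0.3, 0.3, 0.3, 0.3])

```text
clock: 5.65
tcp_pos: [0.5659, -0.1197, 0.1348]
ee_rot: [-3.142, -0.785, 1.217]
force: [-0.3, -3.1, 0.2]
grip_width: 0.0256
```

```bash
python3 look.py 4
```

```text
[ 0.5658 -0.1196  0.1348] [-0.0824 -0.1365 -0.7164] 5.8 tipfront [-0.1626  0.0031  0.0245]
```

View pics/all4.png

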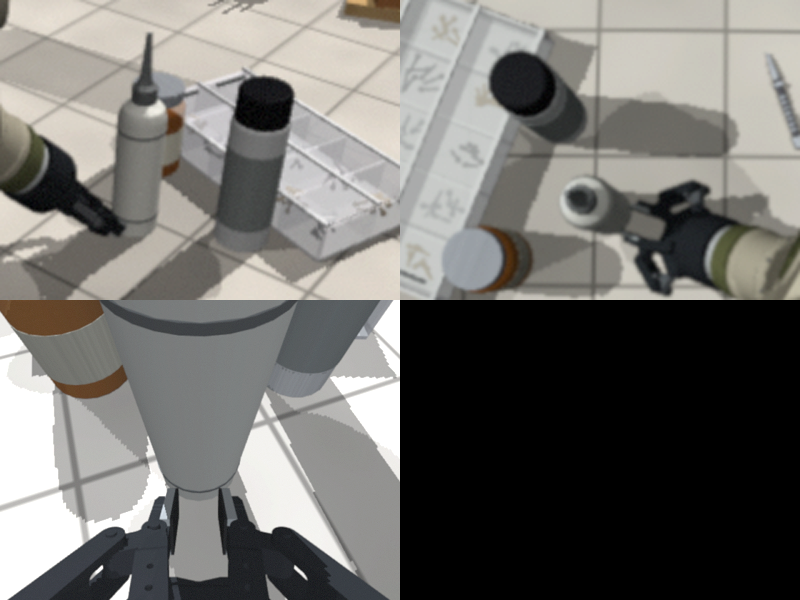

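The bottle slides upright. In the wrist view the jar (edge at 128) and can (edge at 268) are evenly placed either side of it. Continuing.

Request:
carry_out(turn=[[0, 0, 0], [0, 0, 0], [0, 0, 0], [0, 0, 0], [0, 0, 0], [0, 0, 0], [0, 0, 0], [0, 0, 0], [0, 0, 0], [0, 0, 0], [0, 0, 0], [0, 0, 0]], delta_pos=[[0.002, 0, 0.002], [0.005, 0, 0.005], [0.008, 0, 0.008], [0.011, -0.001, 0.011], [0.014, -0.001, 0.014], [0.017, -0.001, 0.017], [0.02, -0.001, 0.02], [0.023, -0.002, 0.023], [0.026, -0.002, 0.026], [0.029, -0.002, 0.029], [0.032, -0.002, 0.032], [0.034, -0.002, 0.034]], jaw=[0.3, 0.3, 0.3, 0.3, 0.3, 0.3, 0.3, 0.3, 0.3, 0.3, 0.3, 0.3])

```text
clock: 7.0
tcp_pos: [0.5806, -0.0737, 0.1347]
ee_rot: [-3.142, -0.785, 1.218]
force: [-1.9, -2.4, 0.6]
grip_width: 0.0252
```

```bash
python3 look.py 5
```

```text
[ 0.5806 -0.0737  0.1347] [ 0.5014 -0.5782  0.0201] 7.15 tipfront [-0.1145  0.0052  0.0244]
```

View pics/all5.png

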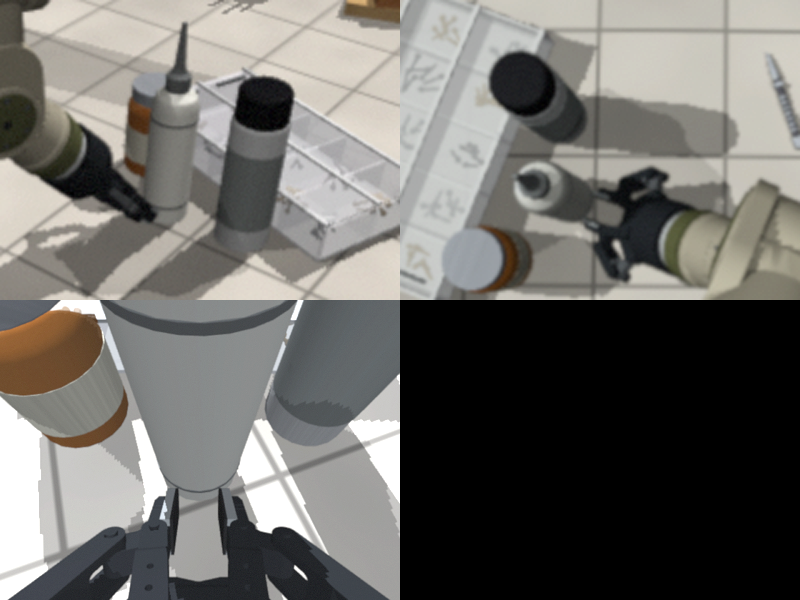

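Still upright, with clear space to the jar (128) and the can (266). I'll push another 45 mm, then creep.

Request:
carry_out(turn=[[0, 0, 0], [0, 0, 0], [0, 0, 0], [0, 0, 0], [0, 0, 0], [0, 0, 0], [0, 0, 0], [0, 0, 0], [0, 0, 0], [0, 0, 0], [0, 0, 0], [0, 0, 0]], delta_pos=[[0.002, 0, 0.002], [0.005, 0, 0.005], [0.008, 0, 0.008], [0.011, 0, 0.011], [0.014, 0, 0.014], [0.017, 0, 0.017], [0.02, 0, 0.02], [0.023, 0, 0.023], [0.026, 0, 0.026], [0.028, 0, 0.028], [0.03, 0, 0.03], [0.032, 0, 0.032]], jaw=[0.3, 0.3, 0.3, 0.3, 0.3, 0.3, 0.3, 0.3, 0.3, 0.3, 0.3, 0.3])

```text
clock: 8.35
tcp_pos: [0.5963, -0.0315, 0.1347]
ee_rot: [-3.142, -0.785, 1.217]
force: [-1.1, -2.8, 0.2]
grip_width: 0.0255
```

```bash
python3 look.py 6
```

```text
[ 0.5963 -0.0314  0.1347] [-0.0661 -1.236   0.2941] 8.5 tipfront [-0.0693  0.0051  0.0244]
```

View pics/all6.png

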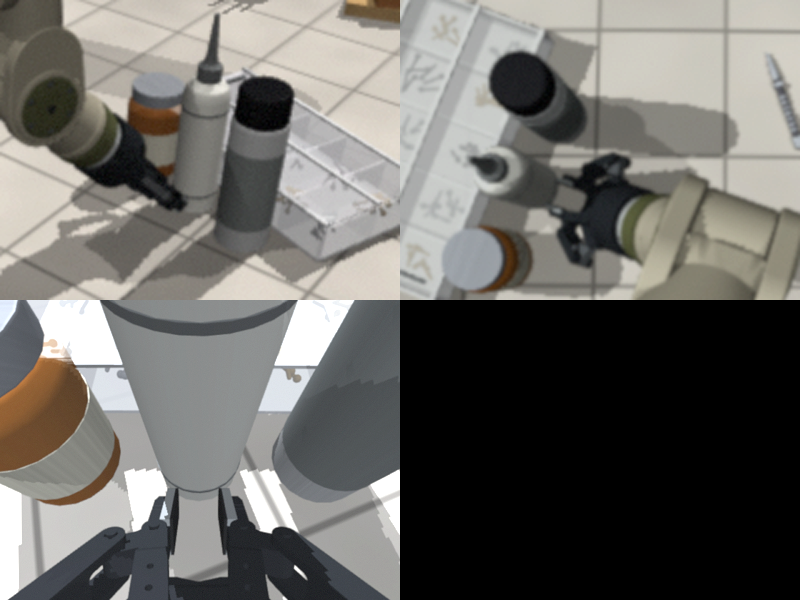

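Upright, about 15 mm short of the organizer's face. Creeping now.

Request:
carry_out(turn=[[0, 0, 0], [0, 0, 0], [0, 0, 0], [0, 0, 0], [0, 0, 0], [0, 0, 0], [0, 0, 0], [0, 0, 0]], delta_pos=[[0.001, 0, 0.001], [0.002, 0, 0.002], [0.003, 0, 0.003], [0.004, 0, 0.004], [0.005, 0, 0.005], [0.006, 0, 0.006], [0.007, 0, 0.007], [0.008, 0, 0.008]], jaw=[0.3, 0.3, 0.3, 0.3, 0.3, 0.3, 0.3, 0.3])

```text
clock: 9.3
tcp_pos: [0.6002, -0.0209, 0.1347]
ee_rot: [3.142, -0.785, 1.217]
force: [-0.5, -2.6, 1.1]
grip_width: 0.0255
```

Request:
carry_out(turn=[[0, 0, 0], [0, 0, 0]], delta_pos=[[0.001, 0, 0.001], [0.002, 0, 0.002]], jaw=[0.3, 0.3])

```text
clock: 9.5
tcp_pos: [0.6011, -0.0183, 0.1347]
ee_rot: [-3.142, -0.785, 1.217]
force: [-1.0, -2.5, 0.4]
grip_width: 0.0259
```

```bash
python3 look.py 7
```

```text
[ 0.6012 -0.0182  0.1347] [-0.1062 -1.9515  0.6184] 9.65 tipfront [-0.0553  0.0051  0.0244]
```

View pics/all7.png

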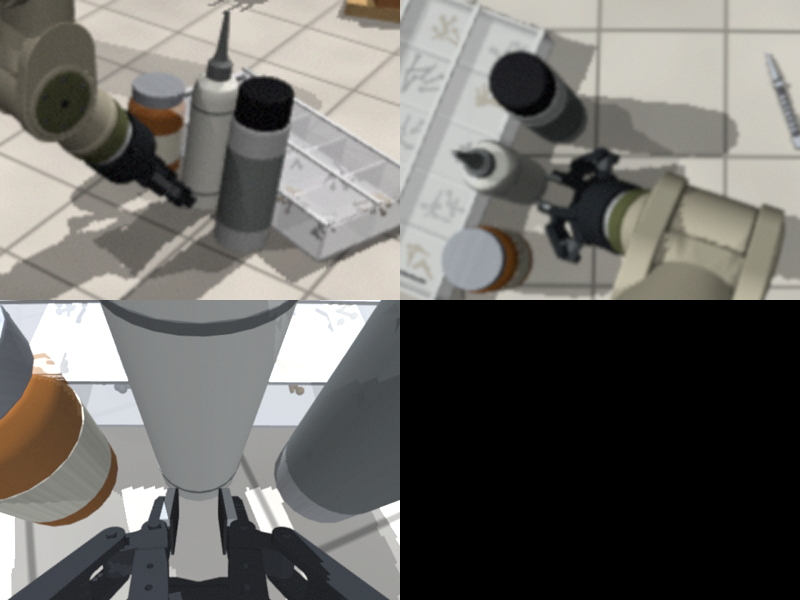

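View pics/wrist7.png

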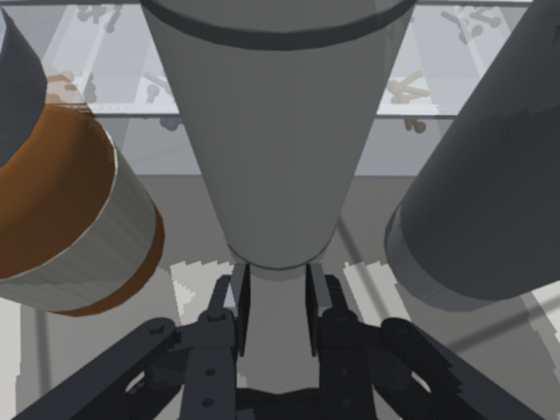

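Bottle base front is at (280,278) and the organizer's lower front edge at row 177. I'll measure the remaining gap from these.

```bash
python3 - <<'E'
from h import *
np.set_printoptions(precision=4,suppress=True)
m=cams.camera_model('wrist')
print('face',toorg(atz(m,(185,177),0)),toorg(atz(m,(375,177),0)),'top edge',toorg(atz(m,(150,115),.055)))
print('base front',toorg(atz(m,(280,278),0)))
E
```

```text
face [0.0044 0.0601 0.    ] [ 0.0043 -0.0506  0.    ] top edge [0.0016 0.0618 0.055 ]
base front [-0.0556  0.0049  0.    ]
```

About 3–6 mm should remain. I'll go in 1.4 mm steps and watch the force.

Request:
carry_out(turn=[[0, 0, 0], [0, 0, 0], [0, 0, 0]], delta_pos=[[0.001, 0, 0.001], [0.0015, 0, 0.0015], [0.002, 0, 0.002]], jaw=[0.3, 0.3, 0.3])

```text
clock: 9.95
tcp_pos: [0.6021, -0.0157, 0.1347]
ee_rot: [3.142, -0.785, 1.217]
force: [-1.5, -1.2, 0.7]
grip_width: 0.0254
```

Request:
carry_out(turn=[[0, 0, 0], [0, 0, 0]], delta_pos=[[0.0005, 0, 0.0005], [0.001, 0, 0.001]], jaw=[0.3, 0.3])

```text
clock: 10.15
tcp_pos: [0.6026, -0.0144, 0.1347]
ee_rot: [-3.142, -0.785, 1.217]
force: [-1.1, -2.2, 0.1]
grip_width: 0.0257
```

Request:
carry_out(turn=[[0, 0, 0], [0, 0, 0]], delta_pos=[[0.0005, 0, 0.0005], [0.001, 0, 0.001]], jaw=[0.3, 0.3])

```text
clock: 10.35
tcp_pos: [0.6031, -0.013, 0.1347]
ee_rot: [3.142, -0.785, 1.217]
force: [-1.5, -3.6, 1.1]
grip_width: 0.0256
```

Request:
carry_out(turn=[[0, 0, 0], [0, 0, 0]], delta_pos=[[0.0005, 0, 0.0005], [0.001, 0, 0.001]], jaw=[0.3, 0.3])

```text
clock: 10.55
tcp_pos: [0.6035, -0.0121, 0.1347]
ee_rot: [-3.142, -0.784, 1.217]
force: [-3.6, -8.1, 2.8]
grip_width: 0.0253
```

The force rose to about 9 N and the tool's travel stopped, so the bottle is on the face. I'll check, then retreat.

```bash
python3 look.py 8
```

```text
[ 0.6034 -0.0122  0.1347] [-2.5428 -5.6594  1.7007] 10.7 tipfront [-0.0491  0.0049  0.0242]
```

View pics/all8.png

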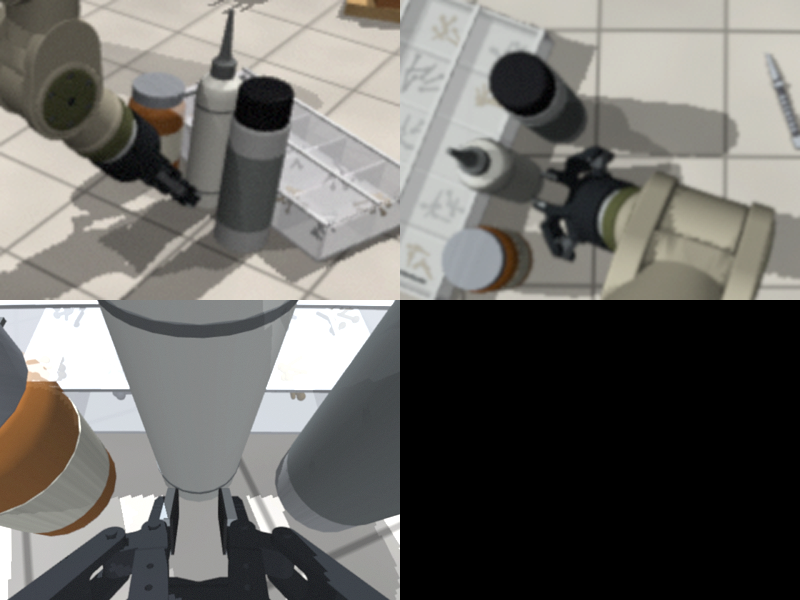

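The bottle is upright against the face, and the can and jar are where they were. I'll back straight off along the push line.

Request:
carry_out(turn=[[0, 0, 0], [0, 0, 0], [0, 0, 0], [0, 0, 0], [0, 0, 0], [0, 0, 0], [0, 0, 0], [0, 0, 0], [0, 0, 0], [0, 0, 0], [0, 0, 0], [0, 0, 0]], delta_pos=[[-0.001, 0, -0.001], [-0.002, 0, -0.002], [-0.004, 0, -0.004], [-0.008, 0, -0.008], [-0.014, 0, -0.014], [-0.022, 0, -0.022], [-0.032, 0, -0.032], [-0.042, 0, -0.042], [-0.052, 0, -0.052], [-0.06, 0, -0.066], [-0.06, 0, -0.07], [-0.06, 0, -0.07]], jaw=[0.3, 0.3, 0.3, 0.3, 0.3, 0.3, 0.3, 0.3, 0.3, 0.3, 0.3, 0.3])

```text
clock: 11.9
tcp_pos: [0.5719, -0.0991, 0.1422]
ee_rot: [3.14, -0.785, 1.217]
force: [0.1, 0.1, -0.6]
grip_width: 0.0255
```

```bash
python3 look.py 9; python3 - <<'E'
import cv2
for n,x,y in (('top',100,110),('scene',270,75)):
    a=cv2.imread(f'pics/{n}9.png')[y:y+140,x:x+190]; cv2.imwrite(f'pics/{n}9z.png',cv2.convertScaleAbs(cv2.resize(a,None,fx=4,fy=4,interpolation=cv2.INTER_CUBIC),alpha=1.6))
E
```

```text
[ 0.5718 -0.0977  0.1418] [-0.4388  0.3979  0.2448] 12.05 tipfront [-0.1401  0.0052  0.0314]
```

View pics/top9z.png

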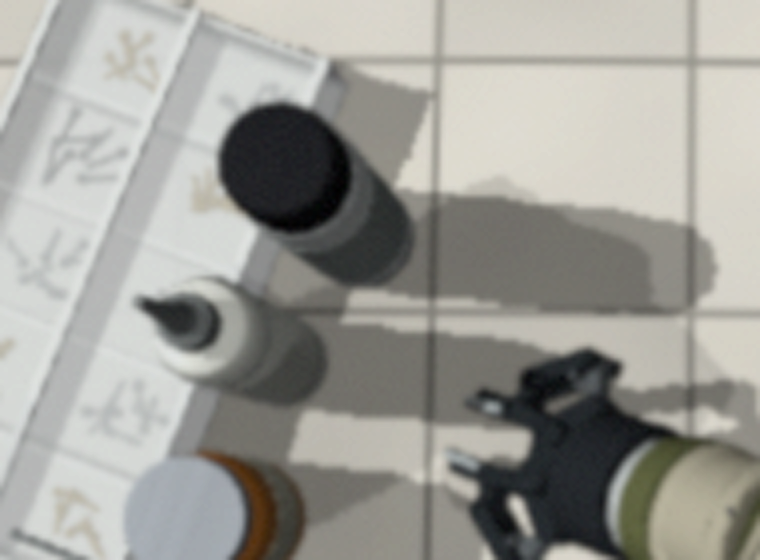

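View pics/scene9z.png

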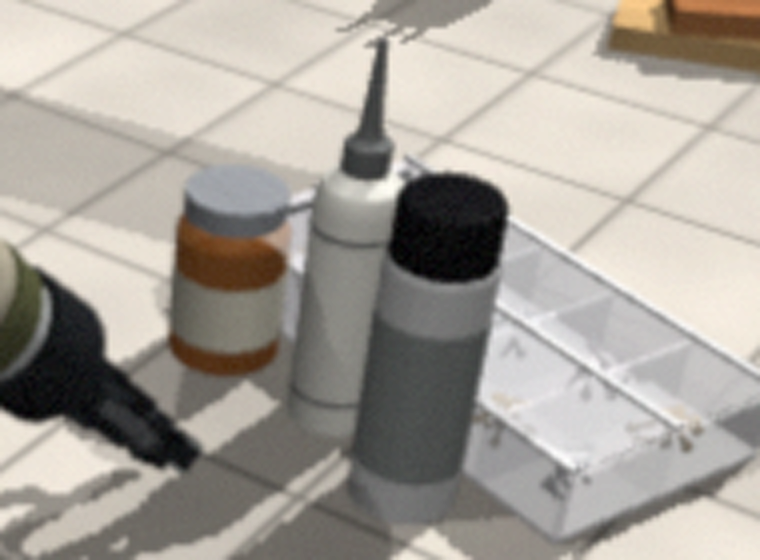

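View pics/wrist9.png

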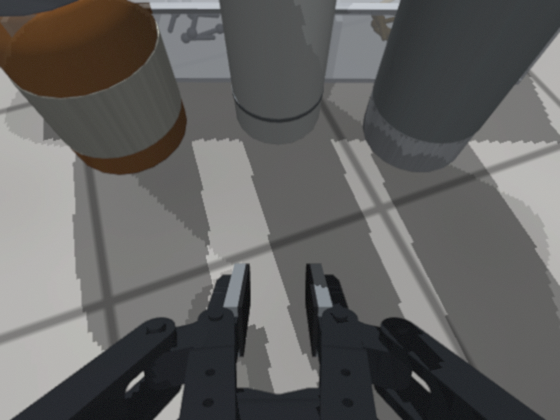

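The bottle stands upright and free, between jar and can. In the wrist view its base front is at (279,141) and the face's lower edge at row 79. I'll check the numbers.

```bash
python3 - <<'E'
from h import *
np.set_printoptions(precision=4,suppress=True)
m=cams.camera_model('wrist')
f=toorg(atz(m,(200,80),0)); b=toorg(atz(m,(279,141),0)); print('face',f,'front',b,'dist',f[0]-b[0])
T=cams.camera_model('top');S=cams.camera_model('scene')
print('tip',toorg(tri(T,(100+143/4,110+301/4),S,(270+382/4,75+40/4))[0]))
print('circle .14',toorg(atz(T,(100+215/4,110+335/4),.14)))
a=cv2.imread('pics/top0.png').astype(int);b=cv2.imread('pics/top9.png').astype(int)
for n,u in (('can',slice(140,170)),):
    print(abs(a-b)[137:168,157:187].mean(), abs(a-b)[227:253,136:160].mean())
E
```

```text
face [0.0058 0.0617 0.    ] front [-0.0487  0.0053  0.    ] dist 0.05456374250657504
tip [-0.0253  0.0036  0.2478]
circle .14 [-0.0264  0.006   0.14  ]
3.575627240143369 4.660790598290598
```

```bash
python3 -c "
from rig import job; print(job.hand_in())"
```

```text
the job is handed in; nothing more can be done
None
```

I pushed the oil bottle about 165 mm along the tiles into the gap, and it now stands upright against the organizer's front face. I used the two partly open fingertips, about 24 mm above the tiles, with the tool tilted 45°. The force rose to about 9 N when the bottle met the face. I then backed the gripper about 90 mm clear and handed in at about 12 s.

Last checks:
- **Against the face:** in the last wrist picture, the front of the bottle's base was 55 mm from the face. That is contact for a 56 mm bottle.
- **Upright:** the spout tip and the shoulder lie over the same spot, about 26 mm from the face and 4–6 mm to the side of its middle. The tip is at 0.248 m.
- **Can and jar:** they look unmoved, with only small picture differences and clear space on both sides.
- **Mallet and nail punch:** I kept the arm away from both, but did not measure them again at the end.
- **One disagreement:** the wrist camera put the face 4–6 mm farther back than my fit from the top and scene cameras, so I relied on the contact force to judge when the bottle had arrived.

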